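# Slide the battery pack into the safelight until it clicks

## Task

The cordless safelight needs its battery, which stands on its heel on the bench. Lay the pack down flat on the bench on its rails and let go of it, then take it again with its nose free and slide it nose first into the dock under the red safelight, fully home, until the sprung catch clicks up behind it. Leave it latched there and do not shift the developing tank, the grain focuser or the film can in front of the tank.

Things in the scene. Friction and masses are not known exactly. Their poses are not given: they have to be found in the camera images.
- pack: Battery pack, 120 mm long (own x, to the nose), 54 wide (y), 40 thick (z), 0.3 kg; origin mid-length at the centre of the dovetail underside. Starts upright on the heel's end face (54 x 40): own x up, origin 60 above the bench, underside (own -z) facing roughly away from the robot. Tipped over towards its underside it lies flat, own z up, nose away from the robot.
- pack_nose (a point): Centre of the nose end: pack (60, 0, 25) mm, axes as the pack's. Nose part, pack x -16 to 60: grey body 42 wide at z 10 to 40 over a black dovetail foot at z 0 to 11, at most 53 wide, at z 2.5, flanks leaning in 30 deg upward, its front 14 tapered; underside notch for the catch 24 x 20 at x 19.5 to 43.5. Only this part fits under the hood, so the pack cannot be held there while it slides in.
- pack_heel (a point): Middle of the heel: pack (-38, 0, 22) mm, axes as the pack's. The heel, pack x -60 to -16, is a black block 54 wide and 40 thick (z 0 to 40) with ribbed sides and an orange panel on top; gripped across the 54 for sliding in. The pack balances at about pack x -23.
- dock: Grey safelight, red diffuser on top, battery dock under its hood; fixed, but place and yaw differ each time. Origin on the bench under the middle of the dock's mouth; own x = the way in, roughly away from the robot; z up. Base x 0 to 104 mm, 92 wide; hood from x 16 on, its roof inside at z 72; highest point z 91. Home: pack axes along the dock's, pack origin at dock x 15, z 26.
- dock_mouth (a point): Middle of the deck's front edge: dock (0, 0, 26) mm, axes as the dock's. The pack slides on this deck, z 26. A 28 wide tongue, 1 lower, reaches 30 in front of the edge, under the heel. Mouth flared from about 68 to 57 wide over dock x 0 to 14, dovetail lips at x 14 to 80 with about 2 mm play to each side and 3 upward, back stop for the nose at x 75.5. When home the heel stays in front of the mouth, its sides free.
- catch (a joint): Orange sprung catch, metres pressed down: 0 up, 0.008 fully down. Its ramped tooth stands 6.5 mm above the deck at dock x 38 to 55; the incoming pack presses it down by itself (spring 1.6 to 4.8 N; sliding in takes under 15 N) and it springs up into the notch once the pack's origin is past dock x 11.5, and then bars the way back.
- paddle_top (a point): Top of the orange release paddle of the catch, 32 x 22, at the dock's right side (own -y), dock own (50, -60, 22.5) mm when up. Pressed down it would free a latched pack; it need not be touched.
- tank: Black developing tank with a red cap, 70 across, 116 high, loose bystander; origin at the centre of its underside.
- focuser: Grain focuser, 95 x 66 x 157, foot with a tilted eyepiece tube, loose bystander; origin at the centre of its underside.
- film_can: Translucent white film can with a grey lid, 34 across, 51 high, the one standing out on the bench in front of the tank, loose bystander; origin at the centre of its underside.

How it is judged:
On the way:
1. the pack lies flat on the bench on its rails, let go and at rest (height (world z) of pack_heel below 0.03 m and height (world z) of pack_nose between 0.018 and 0.033 m and angle between pack's own z axis and vertical below 0.12 rad and contact force between the fingers and pack below 0.2 N and linear speed of pack below 0.03 m/s), for 0.2 s.
At the end, for the whole second after the job is handed in: The pack sits in the dock, nose inward: its origin 9.5 to 19 mm past the mouth along the dock's x, within 5 mm sideways, on the deck (origin 22 to 31 mm above the bench), aligned with the dock within 0.1 rad; the catch is up (less than 1.5 mm down), and the pack is let go and at rest (x of pack in the frame of dock between 0.0095 and 0.019 m and y of pack in the frame of dock between -0.005 and 0.005 m and z of pack in the frame of dock between 0.022 and 0.031 m and x of pack_nose in the frame of dock above 0.065 m and angle between the x axis of pack and the x axis of dock, either way round below 0.1 rad and angle between pack's own z axis and vertical below 0.1 rad and value of joint catch below 0.0015 m and contact force between the fingers and pack below 0.2 N and linear speed of pack below 0.02 m/s); the robot touches nothing.
It fails at once if the developing tank is shifted by more than 25 mm (distance of tank from where it was at the start of the episode above 0.025 m).
It fails at once if the grain focuser is shifted by more than 25 mm (distance of focuser from where it was at the start of the episode above 0.025 m).
It fails at once if the film can is shifted by more than 25 mm (distance of film_can from where it was at the start of the episode above 0.025 m).
It also fails if it takes over 56 s, if anything falls off the work surface, if the arm or the gripper's body presses on something with over 40 N, if the wrist force passes 120 N, or if a joint passes its speed limit or range.

## Robot

A 6-joint arm with a two-finger parallel gripper is mounted at the origin on a cart in front of the work surface, level with it; the furniture and walls round the work are solid. World frame = base frame: x ahead of the robot, y to its left, z up, the work surface at z = 0. Lengths are in m, angles in rad, forces in N, time in s.
With the tool pointing down it reaches from about 0.25 to 0.775 m from the base axis. Payload 4 kg.
Tool frame: the origin (TCP) lies at the very end of the fingers, on their centre line; the grasp point (between the pads) lies 19 mm behind it (robot.hold_point_z is the distance from the TCP to the grasp point, in m); z points along the fingers, y is the line along which they close (so a half turn about z gives the same grasp; the last joint's range is limited). The gripper opens to 94 mm and grips with 3 to 60 N. Pads are 16 mm wide; open, the fingers measure 119 mm over their backs; the gripper's body (75 mm by 177 mm) begins 78 mm behind the grasp point.
Start: joints at [-0.103, 0.087, 1.371, -0, 1.684, -0.103], TCP at [0.55, -0, 0.206] pointing down, gripper open.
Joint ranges: [-3.1, 3.1], [-0.76, 2.03], [0.27, 2.55], [-1.08, 4.22], [0.17, 2.65], [-2.57, 2.57]. Speed limits (rad/s): [2.79, 2.79, 3.14, 3.14, 3.14, 3.14].

## Interface

Orientations are given as [roll, pitch, yaw] about the fixed x, y, z axes, in that order (R = Rz(yaw) Ry(pitch) Rx(roll)).
In Python, from bench import robot gives the robot as it stands.
- The arm moves only by the tool carry_out, never from a script. Its argument "steps" is a list of rows, each a list of 3 entries, a list of its own where there are three numbers: the shift along the tool's x, y, z in m, then the turn about the tool's z in units of 10 degrees (1.0 is 10 degrees), then the closure, from -1 (fully open) to 1 (shut). In form: [[[tx, ty, tz], roll, jaw], ...]. A call has 1 to 10 rows; each row is the pose to reach, as a shift and turn from the pose commanded when the call began, along the tool's axes at that moment; what a row does not reach only later rows make up. A row lasts 1/8 s, in which the tool goes at most 62.5 mm and 10.7 degrees, less where a joint would pass 70% of its speed; a pose out of reach is approached as far as the arm can. A call with a gripper value outside its range is refused whole. The fingers move at their own pace and stop on an object; the grip force is fixed at half the most. Time passes only in rows, so rows that repeat a pose let the fingers close. It gives the time, the measured TCP pose, the force, the opening and the grip force at its end, in the units of the state.
- robot.get_obs(): the state, without advancing time (a new reading comes with each control period).
- robot.snapshot(name): name is "scene" or "side" or "wrist"; returns a dict with "image" (420x560x3 uint8, red, green, blue), "z_map" (420x560 float32, m along the optical axis (not along the pixel's ray), 0 where there is no reading), "mtx" (3x3 intrinsics, pixels), "D" ([k1, k2, p1, p2, k3] as OpenCV has them; the pictures are not rectified), "R" (3x3) and "t" (3): a world point X has camera coordinates R X + t. Camera axes: x right, y down, z forward; pixel columns grow to the right and rows downward; lengths in m; the calibration is good to about 2 mm. A picture is of the moment at which its call begins.
- robot.close_job(): hands the job in; it is judged then, once.
The state is a dict: "time": time; "joint_positions": joint angles; "qvel": joint speeds; "joint_torque": joint torques, N m; "tool_pos": TCP position; "ee_rot": TCP orientation; "wrist_force": force on the tool from outside, world axes, zero at the start; "wrist_torque": the same for the moment, N m; "width": finger opening in m; "finger_force": force on a finger pad.
Only numpy, scipy, OpenCV 4.12 (cv2) and the standard library are available. Lean on these libraries where they do the work, as an engineer would, in place of code of your own. Each camera call takes 0.05 s, during which the arm holds its last target. There are 200 camera calls.

## Working session

There is one attempt and no reset: what is moved stays moved. The work goes in short steps, Python scripts to look and compute and a tool call to move; the robot and the scene stay as the last step left them, time stands still between calls to the robot, and variables do not carry over. Pictures are saved under pics/ and viewed, at most 10 in all, crops included, and the job is handed in when it is done.

Besides the shell and the picture viewer there is one more tool, called as a command line: name --argument value ..., lists and objects as JSON in quotes. carry_out: Moves the arm, as the interface text tells. Its arguments: {"type":"object","properties":{"steps":{"type":"array","items":{"type":"array"}}},"required":["steps"]}

```bash
mkdir -p pics; cat > h.py <<'E'
import numpy as np, cv2
from bench import robot
def snap(n, f=None):
    s=robot.snapshot(n)
    if f: cv2.imwrite('pics/'+f, s['image'][:,:,::-1])
    return s
def cloud(s):
    h,w=s['z_map'].shape
    u,v=np.meshgrid(np.arange(w),np.arange(h))
    p=cv2.undistortPoints(np.stack([u,v],-1).reshape(-1,1,2).astype(np.float64),s['mtx'],s['D']).reshape(h,w,2)
    z=s['z_map'][...,None].astype(float)
    c=np.concatenate([p*z,z],-1)
    return (c-s['t'])@s['R']   # R^T (c-t)
E
python3 - <<'E'
from h import *
o=robot.get_obs(); print(o)
for n in ['scene','side','wrist']:
    s=snap(n,n+'0.png'); print(n,s['R'].round(3).tolist(),(-s['R'].T@s['t']).round(3))
    np.savez('pics/'+n+'0.npz',**s)
E
```

```text
{'time': 0.0, 'joint_positions': array([-1.03114183e-01,  8.79513901e-02,  1.37222403e+00,  3.57643938e-06,
        1.68358589e+00, -1.03094713e-01]), 'qvel': array([-0.00015438, -0.00057662, -0.00039123, -0.00106883,  0.00048793,
       -0.00013071]), 'joint_torque': array([ 1.28542815e-03, -3.40182602e+01, -3.02423716e+01,  7.18220207e-02,
        3.29729996e-02, -1.13141955e-04]), 'tool_pos': array([5.49463860e-01, 4.43131376e-05, 2.04321478e-01]), 'ee_rot': array([-3.13943588e+00, -2.26716865e-04,  1.57077701e+00]), 'wrist_force': array([ 1.02170304, -0.03597796,  0.50056217]), 'wrist_torque': array([0.04249977, 0.02046328, 0.02394119]), 'finger_force': 0.0, 'width': 0.09410127049239679}
scene [[-0.775, -0.631, -0.018], [-0.458, 0.583, -0.671], [0.434, -0.512, -0.741]] [0.234 0.522 0.725]
side [[-0.883, -0.47, -0.0], [-0.304, 0.572, -0.761], [0.358, -0.672, -0.648]] [0.274 0.682 0.68 ]
wrist [[1.0, -0.0, -0.001], [0.0, -0.959, 0.282], [-0.001, -0.282, -0.959]] [0.55  0.082 0.383]
```

View pics/scene0.png

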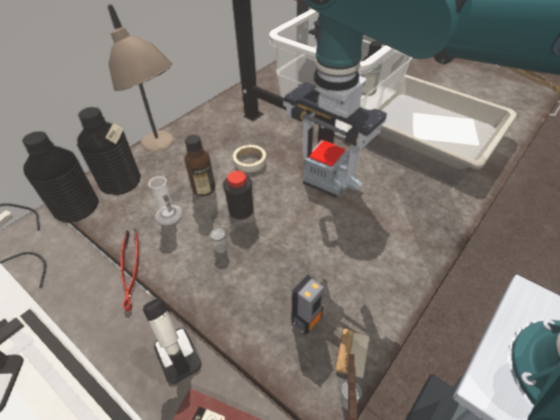

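View pics/side0.png

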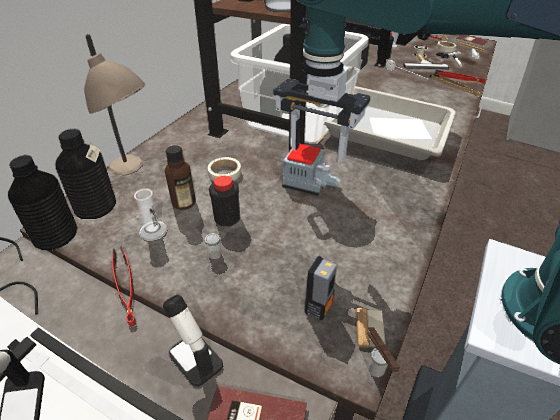

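The scene view shows the pack upright at about (308,305) and the dock with its red diffuser at (325,165). The tank is at (238,195), the film can at (219,240) and the focuser at (172,345). The side view agrees: pack (321,288), dock (308,168), film can (212,245). Next I'll measure them.

```bash
cat >> h.py <<'E'
def box(P,m):
    q=P[m]; r=cv2.minAreaRect((q[:,:2]*1000).astype(np.float32)); return np.array(r[0]).round(1),np.array(r[1]).round(1),round(r[2],1),(np.percentile(q[:,2],[2,50,98])*1000).round(1),m.sum()
def biggest(m):
    n,l,st,_=cv2.connectedComponentsWithStats(m.astype(np.uint8)); 
    return l==1+np.argmax(st[1:,4])
E
python3 - <<'E'
from h import *
for n in ['scene','side']:
    s=np.load(f'pics/{n}0.npz'); P=cloud(s); im=s['image'].astype(int); r,g,b=im[...,0],im[...,1],im[...,2]
    ok=s['z_map']>0; X,Y,Z=P[...,0],P[...,1],P[...,2]
    u=(308,305) if n=='scene' else (321,288)
    c=P[u[1],u[0]]; print(n,'pack pix',c)
    near=ok&(np.hypot(X-c[0],Y-c[1])<.09)&(Z>.01)
    m=biggest(near); print('pack all',box(P,m))
    zt=np.percentile(Z[m],99); print('pack top',zt,box(P,biggest(m&(Z>zt-.006))))
    red=ok&(r>170)&(g<70)&(b<70)
    k,l,st,ce=cv2.connectedComponentsWithStats(red.astype(np.uint8))
    for i in range(1,k):
        if st[i,4]>40: print('red',ce[i].round(),box(P,cv2.erode((l==i).astype(np.uint8),np.ones((3,3)))>0))
    for nm,uv in dict(can=(219,240) if n=='scene' else (212,245),foc=(172,345) if n=='scene' else (195,350),tank=(238,200) if n=='scene' else (225,205)).items():
        print(nm,P[uv[1],uv[0]].round(3))
E
```

```text
scene pack pix [0.42397835 0.23392181 0.1055127 ]
pack all (array([438.3, 214.2]), array([42.2, 54. ]), 0.4, array([ 14.1,  93.1, 120.9]), np.int64(1379))
pack top 0.12125692796469761 (array([438.8, 213.6]), array([46.2, 41.2]), 89.5, array([116.2, 119.1, 121.4]), np.int64(483))
red [322. 152.] (array([ 663.9, -147.6]), array([43.3, 77.1]), 27.8, array([87.7, 89.9, 92.2]), np.int64(165))
can [0.691 0.202 0.049]
foc [0.561 0.431 0.096]
tank [0.725 0.101 0.072]
side pack pix [0.42904972 0.23395371 0.0882612 ]
pack all (array([436.9, 216.5]), array([53.2, 40.5]), 88.0, array([ 13.6,  87.2, 121.4]), np.int64(1405))
pack top 0.12171487842810537 (array([437.8, 213.6]), array([39.5, 48.6]), 0.2, array([116.5, 119.9, 121.9]), np.int64(416))
red [299. 154.] (array([ 653.6, -153.1]), array([49.3, 70.9]), 7.8, array([87.5, 91. , 93.6]), np.int64(110))
can [0.695 0.205 0.045]
foc [0.557 0.443 0.085]
tank [0.729 0.1   0.066]
```

View pics/wrist0.png

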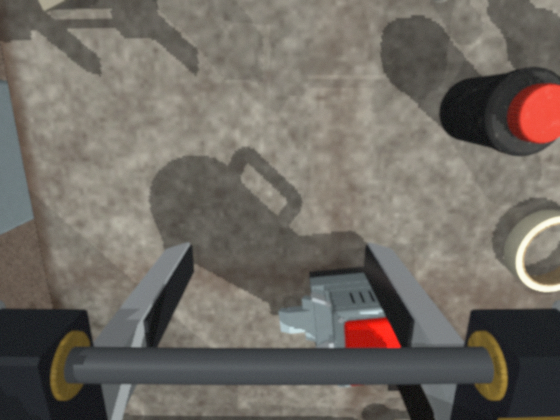

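The wrist view shows the dock at bottom centre (350,310), with its tongue pointing left toward the robot at about (290,320). The tank's red cap is at (540,112). The pack is upright at (0.438, 0.214), its top is at 0.12, and it is nearly square to the world axes. I'll tip it with closed fingers pushed against the near face, high up.

carry_out --steps '[[[0.06,-0.05,0],0,1],[[0.11,-0.09,0],0,1],[[0.16,-0.13,0],0,1],[[0.214,-0.175,0],0,1],[[0.214,-0.175,0],0,1],[[0.214,-0.175,0.05],0,1],[[0.214,-0.175,0.1],0,1],[[0.214,-0.175,0.1],0,1],[[0.214,-0.175,0.1],0,1]]'

```text
time: 1.27
tool_pos: [0.3761, 0.2144, 0.1073]
ee_rot: [3.139, -0.001, 1.571]
wrist_force: [0.6, 0.2, 0.5]
width: 0.0075
finger_force: 0.0
```

carry_out --steps '[[[0,0.02,0],0,1],[[0,0.03,0],0,1],[[0,0.04,0],0,1],[[0,0.05,0],0,1],[[0,0.06,0],0,1],[[0,0.068,0],0,1],[[0,0.076,0],0,1],[[0,0.084,0],0,1],[[0,0.084,0],0,1]]'

```text
time: 2.4
tool_pos: [0.4595, 0.214, 0.1054]
ee_rot: [-3.142, 0.0, 1.571]
wrist_force: [-0.1, 1.2, -0.4]
width: 0.0005
finger_force: 0.0
```

```bash
python3 - <<'E'
from h import *
s=snap('side','side1.png'); print(robot.get_obs()['tool_pos'])
E
```

```text
[0.45914279 0.21397168 0.10536616]
```

View pics/side1.png

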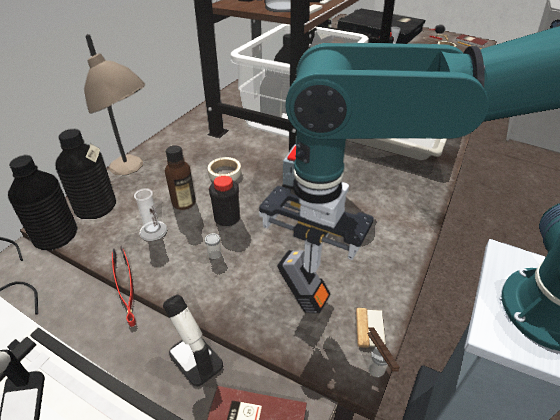

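The pack, at (303,283), is tilted and leaning on the fingers close to tipping. I'll push a little further.

carry_out --steps '[[[0,0.008,0],0,1],[[0,0.016,0],0,1],[[0,0.024,0],0,1],[[0,0.03,0],0,1],[[0,0.03,0],0,1],[[0,0.03,0],0,1],[[0,-0.03,-0.05],0,1],[[0,-0.08,-0.1],0,1],[[0,-0.08,-0.15],0,-1],[[0,-0.08,-0.15],0,-1]]'

```text
time: 3.7
tool_pos: [0.3798, 0.215, 0.2615]
ee_rot: [3.131, -0.004, 1.572]
wrist_force: [0.8, 0.8, 0.4]
width: 0.0168
finger_force: 0.0
```

```bash
python3 - <<'E'
from h import *
s=snap('side','side2.png'); P=cloud(s)
X,Y,Z=P[...,0],P[...,1],P[...,2]
m=(s['z_map']>0)&(X>.4)&(X<.66)&(Y>.13)&(Y<.3)&(Z>.012)&(Z<.06); print(box(P,biggest(m)))
s=snap('wrist','wrist2.png'); P=cloud(s); X,Y,Z=P[...,0],P[...,1],P[...,2]
np.savez('pics/w2.npz',**s)
m=(s['z_map']>0)&(X>.4)&(X<.66)&(Y>.13)&(Y<.3)&(Z>.02)&(Z<.06); print(box(P,biggest(m)))
print(robot.get_obs()['tool_pos'])
E
```

```text
(array([518.3, 213.7]), array([ 55.8, 120.7]), 89.6, array([13.7, 39.3, 42.4]), np.int64(1589))
(array([520.8, 211.2]), array([ 53.8, 119.8]), 89.3, array([24.4, 39.8, 41.7]), np.int64(4265))
[0.37923232 0.21427663 0.25695855]
```

View pics/side2.png

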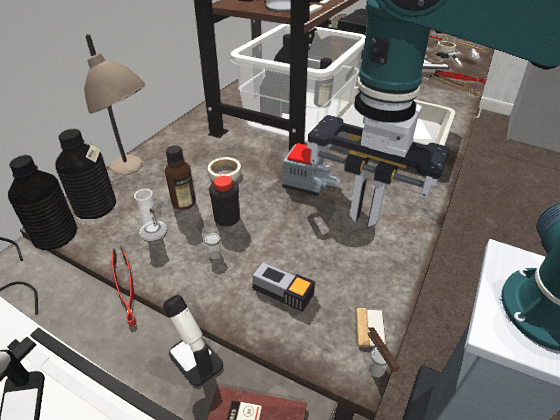

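The pack now lies flat at (283,285), orange panel up, with its centre at (0.520, 0.212) and its length along world x. The dock is at (305,168). I'll let the pack rest while I turn the tool and rise above it, then measure the dock with the fixed cameras.

carry_out --steps '[[[0,0.0,0],-1,-1],[[0,0,0],-2,-1],[[0,0,0],-3,-1],[[0,0,0],-4,-1],[[0,0,0],-5,-1],[[0,0,0],-6,-1],[[0,0,0],-7,-1],[[0,0,0],-8,-1],[[0,0,0],-9,-1],[[0,0,0],-9,-1]]'

```text
time: 5.05
tool_pos: [0.3786, 0.2136, 0.2531]
ee_rot: [-3.14, -0.004, 3.139]
wrist_force: [-1.0, 0.1, -0.1]
width: 0.0939
finger_force: 0.0
```

```bash
python3 - <<'E'
from h import *
o=robot.get_obs(); print(o['tool_pos'],o['ee_rot'],o['joint_positions'])
for n in ['scene','side','wrist']:
    s=snap(n,n+'3.png'); P=cloud(s); X,Y,Z=P[...,0],P[...,1],P[...,2]; np.savez(f'pics/{n}3.npz',**s)
    im=s['image'].astype(int); r,g,b=im[...,0],im[...,1],im[...,2]
    reg=(s['z_map']>0)&(X>.5)&(X<.78)&(Y>-.28)&(Y<-.03)&(Z>.012)&(Z<.1)
    if reg.sum()<50: print(n,'none');continue
    d=biggest(reg); print(n,'dock',box(P,d))
    print('  red',box(P,biggest(d&(r>150)&(g<80)&(b<80)))) if (d&(r>150)&(g<80)).any() else 0
    print('  roof',box(P,biggest(d&(Z>.065)&(Z<.096))))
    for lo,hi in((.018,.03),(.03,.05),(.05,.07),(.07,.085)):
        m=d&(Z>lo)&(Z<hi); print('  ',lo,hi,box(P,biggest(m)))
    o_=reg&(r>180)&(g>70)&(g<170)&(b<90)
    if o_.any(): print('  orange',box(P,biggest(o_)))
E
```

```text
[0.37857009 0.21361929 0.25308352] [-3.13988852 -0.00401335  3.13916995] [ 3.83215663e-01 -1.72918998e-01  1.52761342e+00 -7.10801903e-05
  1.79125784e+00 -1.18517678e+00]
scene dock (array([ 691., -176.]), array([ 80.1, 212.8]), 37.6, array([15.9, 69.9, 96.2]), np.int64(1182))
  red (array([ 682.3, -171.8]), array([ 41. , 137.4]), 26.3, array([85.9, 89.6, 92.1]), np.int64(224))
  roof (array([ 654.2, -152.5]), array([77.2, 91.1]), 6.0, array([66.4, 87.5, 91.9]), np.int64(482))
   0.018 0.03 (array([ 641.8, -110.7]), array([90.7,  5.7]), 5.6, array([18.3, 23.2, 29.6]), np.int64(108))
   0.03 0.05 (array([ 642.7, -110. ]), array([87.7, 20.1]), 17.3, array([30.5, 39.5, 49.2]), np.int64(183))
   0.05 0.07 (array([ 646.2, -109.9]), array([87.5,  7.4]), 3.7, array([50.5, 59.2, 69.4]), np.int64(177))
   0.07 0.085 (array([ 675.9, -135.2]), array([ 53.3, 114.3]), 43.3, array([70.9, 80.2, 84.4]), np.int64(181))
  orange (array([ 678.8, -128. ]), array([ 2.1, 16.2]), 2.4, array([88. , 89.6, 91.3]), np.int64(5))
side dock (array([ 664.4, -192.2]), array([133.1, 214.6]), 34.8, array([15.5, 68.1
[... 494 characters left out ...]
y([86.1, 11.8]), 9.5, array([50.2, 60.3, 69.4]), np.int64(200))
   0.07 0.085 (array([ 647.4, -154.9]), array([88.3, 96.9]), 6.2, array([70.9, 80.8, 84.5]), np.int64(326))
  orange (array([ 689., -177.]), array([0., 0.]), 0.0, array([82.1, 82.1, 82.1]), np.int64(1))
wrist dock (array([ 555.3, -153.3]), array([14.7,  8.8]), 37.9, array([12.6, 19.2, 22.5]), np.int64(54))Traceback (most recent call last):
  File "<stdin>", line 10, in <module>
  File "h.py", line 18, in biggest
    return l==1+np.argmax(st[1:,4])
                ~~~~~~~~~^^^^^^^^^^
    return _wrapfunc(a, 'argmax', axis=axis, out=out, **kwds)
    return bound(*args, **kwds)
ValueError: attempt to get argmax of an empty sequence
```

View pics/wrist3.png

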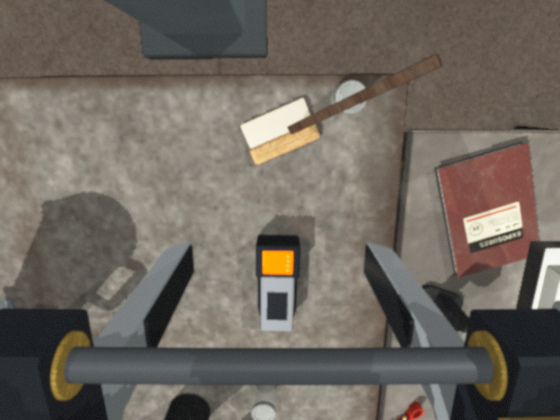

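The wrist view shows the pack at (279,283), heel toward the robot and nose toward image-bottom. It doesn't show the dock. I'll take one close look from above the dock.

carry_out --steps '[[[-0.03,-0.045,0],0,-1],[[-0.06,-0.09,0],0,-1],[[-0.09,-0.14,0],0,-1],[[-0.13,-0.19,0],0,-1],[[-0.16,-0.24,0],0,-1],[[-0.2,-0.29,0],0,-1],[[-0.24,-0.33,0],0,-1],[[-0.266,-0.367,0],0,-1],[[-0.266,-0.367,0],0,-1],[[-0.266,-0.367,0],0,-1]]'

```text
time: 6.45
tool_pos: [0.6447, -0.1525, 0.255]
ee_rot: [3.141, -0.001, 3.141]
wrist_force: [-0.5, -0.1, -0.1]
width: 0.0938
finger_force: 0.0
```

```bash
python3 - <<'E'
from h import *
o=robot.get_obs(); print(o['tool_pos'],o['ee_rot'])
s=snap('wrist','wrist4.png'); np.savez('pics/wrist4.npz',**s); P=cloud(s); X,Y,Z=P[...,0],P[...,1],P[...,2]
im=s['image'].astype(int); r,g,b=im[...,0],im[...,1],im[...,2]
reg=(s['z_map']>0)&(X>.5)&(X<.78)&(Y>-.28)&(Y<-.03)&(Z>.012)&(Z<.1)
for lo,hi in((.022,.029),(.06,.08),(.08,.096)):
    m=reg&(Z>lo)&(Z<hi); print(lo,hi,box(P,biggest(m)))
print('red',box(P,biggest(reg&(r>150)&(g<80)&(b<80))))
E
```

```text
[ 0.64470588 -0.15253335  0.25497129] [ 3.14065911e+00 -1.08736156e-03  3.14084689e+00]
0.022 0.029 (array([ 589.6, -161.2]), array([62.2, 65.4]), 64.2, array([22.5, 25.4, 27.4]), np.int64(1984))
0.06 0.08 (array([ 709.5, -242.3]), array([47.8, 24.3]), 45.1, array([60.4, 69.5, 79.5]), np.int64(303))
0.08 0.096 (array([ 649.8, -156.6]), array([87.3, 91.5]), 6.0, array([80.4, 90.1, 92. ]), np.int64(7247))
red (array([ 650.5, -156.6]), array([67.5, 75.1]), 6.3, array([88.7, 90.6, 92.1]), np.int64(4812))
```

View pics/wrist4.png

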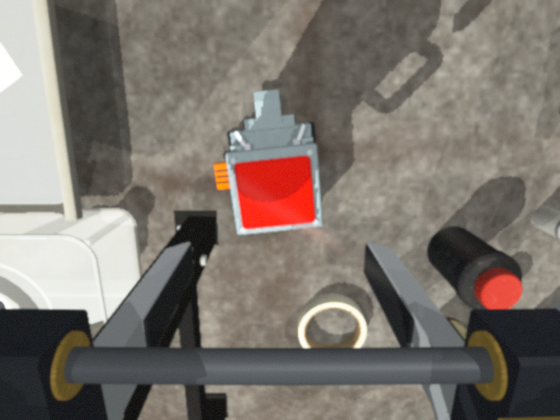

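The close view shows the red roof at (277,192), the tongue pointing toward the robot at (267,100), the flared mouth at (273,135) and the orange paddle at (222,176). The dock yaw is about +6.1°. I'll check this in the dock frame.

```bash
python3 - <<'E'
from h import *
s=np.load('pics/wrist4.npz'); P=cloud(s); a=np.radians(6.1); c,sn=np.cos(a),np.sin(a)
O=np.array([.6498,-.1566])-.060*np.array([c,sn]); print('O',O)
d=P[...,:2]-O; x=(d@[c,sn])*1000; y=(d@[-sn,c])*1000; z=P[...,2]*1000
ok=s['z_map']>0
for lo,hi in((-40,-34),(-28,-20),(-18,-10),(-8,-3),(1,6),(8,13),(30,40),(60,70),(90,100),(101,108)):
    m=ok&(x>lo)&(x<hi)&(abs(y)<70)&(z>15)&(z<100)
    if m.sum()>3:
        mm=m&(z<30); print(lo,hi,'n',m.sum(),'all y',np.percentile(y[m],[1,99]).round(1),'low y',np.percentile(y[mm],[1,99]).round(1) if mm.sum() else '', 'z',np.percentile(z[m],[5,50,95]).round(1))
m=ok&(abs(y)<12)&(z>15)&(z<30); print('tongue x min',np.percentile(x[m],[0.5,2]))
b=ok&(abs(y)<60)&(abs(x+50)<10);print('bench z',np.median(z[b]))
o=s['image'].astype(int); om=ok&(o[...,0]>170)&(o[...,1]>70)&(o[...,1]<170)&(o[...,2]<90)&(abs(y)<90)&(x>0)&(x<100); print('paddle',x[om].mean(),y[om].mean(),z[om].mean())
# pack from w2 fine
s=np.load('pics/w2.npz'); P=cloud(s); X,Y,Z=P[...,0],P[...,1],P[...,2]
for lo,hi in((.465,.48),(.49,.5),(.52,.53),(.56,.575)):
    m=(s['z_map']>0)&(X>lo)&(X<hi)&(Y>.15)&(Y<.28)&(Z>.033); print(lo,np.percentile(Y[m],[1,50,99]).round(4))
E
```

```text
O [ 0.59013972 -0.16297584]
-40 -34 n 124 all y [-13.3  13.6] low y [-13.3  13.6] z [19.1 20.6 22.4]
-28 -20 n 188 all y [-13.6  13.5] low y [-13.6  13.5] z [23.6 24.9 26.2]
-18 -10 n 193 all y [-19.5  22.2] low y [-19.5  22.2] z [22.8 24.8 26.2]
-8 -3 n 228 all y [-27.2  27.1] low y [-27.2  27.1] z [21.3 24.  25.8]
1 6 n 376 all y [-44.7  44.3] low y [-45.   44.4] z [24.1 25.9 38.6]
8 13 n 364 all y [-44.5  44.7] low y [-44.7  44.8] z [24.7 26.3 39. ]
30 40 n 990 all y [-67.7  44.8] low y [-69.8 -55.7] z [21.7 90.3 91.8]
60 70 n 913 all y [-67.   44.8] low y [-69.6 -55.6] z [22.3 90.4 91.6]
90 100 n 594 all y [-45.   45.4] low y  z [80.8 88.8 91.2]
101 108 n 173 all y [-43.2  44.3] low y  z [80.  81.3 82.6]
tongue x min [-38.92115724 -37.97099558]
bench z -0.425132402057107
paddle 53.517111163856626 -47.01691203062827 37.38234836576437
0.465 [0.1867 0.2132 0.238 ]
0.49 [0.1849 0.213  0.2377]
0.52 [0.1914 0.2118 0.2311]
0.56 [0.1899 0.2109 0.2305]
```

The dock fit is symmetric: origin (0.590, -0.163), yaw 6.1°, deck z 26. The heel grasp target is TCP (0.484, 0.212). Going there now.

carry_out --steps '[[[0.02,0.05,0],0,-1],[[0.04,0.1,0],0,-1],[[0.06,0.15,0],0,-1],[[0.08,0.2,0],0,-1],[[0.1,0.25,0],0,-1],[[0.13,0.3,0.04],0,-1],[[0.161,0.365,0.09],0,-1],[[0.161,0.365,0.13],0,-1],[[0.161,0.365,0.13],0,-1],[[0.161,0.365,0.13],0,-1]]'

```text
time: 7.75
tool_pos: [0.4847, 0.2123, 0.1278]
ee_rot: [3.141, 0.004, -3.141]
wrist_force: [0.3, -0.9, 0.2]
width: 0.0939
finger_force: 0.0
```

```bash
python3 - <<'E'
from h import *
o=robot.get_obs(); print(o['tool_pos'],o['ee_rot'],o['wrist_force'])
for n in ('side','wrist'):
    s=snap(n,n+'5.png'); P=cloud(s); X,Y,Z=P[...,0],P[...,1],P[...,2]
    im=s['image'].astype(int); r,g,b=im[...,0],im[...,1],im[...,2]
    m=(s['z_map']>0)&(abs(X-.52)<.1)&(abs(Y-.212)<.05)&(Z>.033)&(Z<.048)
    print(n,box(P,biggest(m)))
    m&=(r>180)&(b<90)
    if m.sum()>10: print(' orange',box(P,biggest(m)))
E
```

```text
[0.48469211 0.21230062 0.12779271] [ 3.14105494  0.00367932 -3.140778  ] [ 0.26480651 -0.86270716  0.19354579]
side (array([518.4, 212.2]), array([ 56. , 119.7]), 88.5, array([34. , 39.9, 42.6]), np.int64(1162))
 orange (array([481.4, 212.6]), array([39.1, 31.5]), 88.0, array([38.1, 40.3, 42.5]), np.int64(225))
wrist (array([520.3, 210.4]), array([ 55., 120.]), 88.5, array([36.9, 39.8, 41.4]), np.int64(7788))
 orange (array([483.3, 211.4]), array([36.8, 31.5]), 88.8, array([38.8, 40.3, 41.7]), np.int64(1741))
```

carry_out --steps '[[[0,0,0.05],0,-1],[[0,0,0.09],0,-1],[[0,0,0.118],0,-1],[[0,0,0.118],0,-1],[[0,0,0.118],0,-1],[[0,0,0.118],0,1],[[0,0,0.118],0,1],[[0,0,0.118],0,1],[[0,0,0.118],0,1],[[0,0,0.118],0,1]]'

```text
time: 9.1
tool_pos: [0.484, 0.212, 0.0076]
ee_rot: [-3.141, 0.0, -3.141]
wrist_force: [-1.2, -0.5, 0.2]
width: 0.0539
finger_force: 29.9
```

carry_out --steps '[[[0,0,0],0,1],[[0,0,-0.01],0,1],[[0,0,-0.03],0,1],[[0,0,-0.06],0,1],[[0,0,-0.08],0,1],[[0,0,-0.08],0,1],[[0,0,-0.08],0,1]]'

```text
time: 9.98
tool_pos: [0.4831, 0.2117, 0.0862]
ee_rot: [-3.141, -0.002, 3.142]
wrist_force: [0.1, -0.1, -3.8]
width: 0.054
finger_force: 29.9
```

```bash
python3 - <<'E'
from h import *
o=robot.get_obs(); print(o['tool_pos'],o['ee_rot'],o['wrist_force'],o['width'],o['finger_force'])
for n in ('side','wrist'):
    s=snap(n,n+'6.png'); P=cloud(s); X,Y,Z=P[...,0],P[...,1],P[...,2]
    m=(s['z_map']>0)&(X>.512)&(X<.6)&(abs(Y-.212)<.04)&(Z>.095)&(Z<.16)
    m=biggest(m); q=P[m]; print(n,m.sum(),box(P,m)); t=q[(abs(q[:,1]-.212)<.015)]
    t=t[t[:,2]>np.percentile(t[:,2],40)]
    A=np.c_[t[:,0]-.519,t[:,1]-.212,np.ones(len(t))]; print(' plane',np.linalg.lstsq(A,t[:,2],rcond=None)[0].round(4))
E
```

```text
[0.48306522 0.21169753 0.08615626] [-3.14084401e+00 -2.31401801e-03  3.14158904e+00] [ 0.06712656 -0.06468775 -3.80543467] 0.05401062268808642 29.898729622364044
side 241 (array([553.1, 225.9]), array([34.2, 75.7]), 57.4, array([ 95.5, 107.1, 120.3]), np.int64(241))
 plane [0.0421 0.0184 0.1168]
wrist 2785 (array([551. , 209.7]), array([26.8, 42.7]), 0.6, array([116.1, 118.1, 119.2]), np.int64(2785))
 plane [-0.007  -0.004   0.1188]
```

View pics/side6.png

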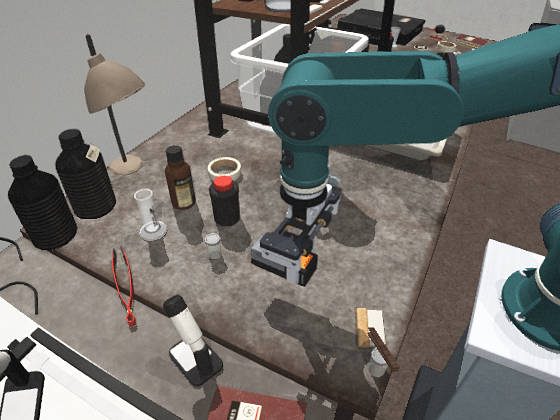

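The pack is held level: top at 0.118, plane slope under 0.01, so the underside sits 7.6 mm below TCP height. I'll take it in front of the dock and turn the tool +6.1° (−0.61 units).

carry_out --steps '[[[0.002,-0.03,0],0,1],[[0.004,-0.08,0],0,1],[[0.006,-0.13,0],0,1],[[0.008,-0.18,0],-0.2,1],[[0.01,-0.23,0],-0.4,1],[[0.012,-0.28,0],-0.6,1],[[0.013,-0.33,0],-0.61,1],[[0.013,-0.37,0],-0.61,1],[[0.013,-0.386,0],-0.61,1],[[0.013,-0.386,0],-0.61,1]]'

```text
time: 11.32
tool_pos: [0.4705, -0.1741, 0.0866]
ee_rot: [3.14, -0.001, -3.037]
wrist_force: [0.9, 0.6, -2.7]
width: 0.0537
finger_force: 29.9
```

carry_out --steps '[[[0,0,0.02],0,1],[[0,0,0.04],0,1],[[0,0,0.051],0,1],[[0,0,0.051],0,1],[[0,0,0.051],0,1]]'

```text
time: 11.95
tool_pos: [0.4717, -0.1738, 0.0373]
ee_rot: [-3.141, 0.001, -3.034]
wrist_force: [-0.3, 0.1, -3.9]
width: 0.054
finger_force: 29.9
```

```bash
python3 - <<'E'
from h import *
o=robot.get_obs(); print(o['tool_pos'],o['ee_rot'],o['wrist_force'],o['width'],o['finger_force'])
O=np.array([.590,-.1617]); a=np.radians(6.1); R=np.array([[np.cos(a),np.sin(a)],[-np.sin(a),np.cos(a)]])
print('tcp in dock mm',R@(o['tool_pos'][:2]-O)*1000, 'yaw',np.degrees(o['ee_rot'][2]))
for n in ('side','wrist'):
    s=snap(n,n+'7.png'); P=cloud(s); d=(P[...,:2]-O)@R.T*1000; x,y,z=d[...,0],d[...,1],P[...,2]*1000; ok=s['z_map']>0
    for nm,m in dict(nose=ok&(x>-80)&(x<-22)&(abs(y)<40)&(z>55)&(z<75), roof=ok&(x>5)&(x<115)&(abs(y)<55)&(z>80)&(z<96)).items():
        if m.sum()>30:
            m=biggest(m); q=np.c_[x[m],y[m],z[m]].astype(np.float32); print(n,nm,m.sum(),cv2.minAreaRect(q[:,:2]),np.median(q[:,2]),np.percentile(q[:,0],99))
E
```

```text
[ 0.47173921 -0.17381347  0.03734055] [-3.14090676e+00  1.42205418e-03 -3.03441227e+00] [-0.30933499  0.13561308 -3.86401475] 0.053992447245192976 29.89883691072464
tcp in dock mm [-118.87841618    0.52198978] yaw -173.8590161546743Traceback (most recent call last):
  File "<stdin>", line 9, in <module>
cv2.error: OpenCV(4.12.0) /io/opencv/modules/imgproc/src/convhull.cpp:143: error: (-215:Assertion failed) total >= 0 && (depth == CV_32F || depth == CV_32S) in function 'convexHull'
```

```bash
python3 - <<'E'
from h import *
o=robot.get_obs(); print(o['tool_pos'])
O=np.array([.590,-.1617]); a=np.radians(6.1); R=np.array([[np.cos(a),np.sin(a)],[-np.sin(a),np.cos(a)]])
for n in ('side','wrist'):
    s=snap(n,n+'8.png'); P=cloud(s); d=(P[...,:2]-O)@R.T*1000; x,y,z=d[...,0],d[...,1],P[...,2]*1000; ok=s['z_map']>0
    for nm,m in dict(nose=ok&(x>-80)&(x<-18)&(abs(y)<40)&(z>58)&(z<78), roof=ok&(x>5)&(x<115)&(abs(y)<55)&(z>80)&(z<96)).items():
        if m.sum()>30:
            m=biggest(m); q=np.c_[x[m],y[m]].astype(np.float32); print(n,nm,m.sum(),cv2.minAreaRect(np.ascontiguousarray(q)),np.median(z[m]),np.percentile(q[:,0],99))
E
```

```text
[ 0.47182866 -0.17403909  0.03754775]
side nose 239 ((-52.097354888916016, 2.609771728515625), (42.60501480102539, 55.39365768432617), 87.31544494628906) 68.85017156044604 -25.156162
side roof 627 ((57.60859680175781, 3.0981483459472656), (90.31295776367188, 88.0328369140625), 89.61064147949219) 89.14933485557962 100.38623
wrist nose 2784 ((-50.912872314453125, -1.8350696563720703), (42.53648376464844, 26.69205093383789), 89.37620544433594) 70.2157598532117 -39.8798
```

View pics/wrist8.png

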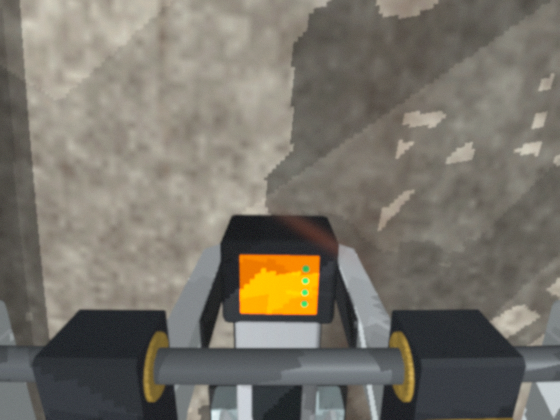

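The wrist view shows the heel gripped centrally at (279,270). In the side view the pack's centreline is within 0.5 mm of the roof's. I'll lower it 2.5 mm and slide in slowly.

carry_out --steps '[[[0,0,0.0025],0,1],[[0,0,0.0025],0,1],[[-0.012,0,0.0025],0,1],[[-0.022,0,0.0025],0,1],[[-0.03,0,0.0025],0,1],[[-0.036,0,0.0025],0,1],[[-0.042,0,0.0025],0,1],[[-0.048,0,0.0025],0,1],[[-0.054,0,0.0025],0,1],[[-0.054,0,0.0025],0,1]]'

```text
time: 13.35
tool_pos: [0.5252, -0.1682, 0.034]
ee_rot: [-3.142, 0.0, -3.035]
wrist_force: [0.3, -0.3, -3.1]
width: 0.0542
finger_force: 29.9
```

carry_out --steps '[[[-0.006,0,0],0,1],[[-0.012,0,0],0,1],[[-0.018,0,0],0,1],[[-0.024,0,0],0,1],[[-0.03,0,0],0,1],[[-0.034,0,0],0,1],[[-0.034,0,0],0,1]]'

```text
time: 14.22
tool_pos: [0.5599, -0.1647, 0.0345]
ee_rot: [-3.141, 0.003, -3.035]
wrist_force: [1.7, 1.3, -1.0]
width: 0.0536
finger_force: 29.9
```

carry_out --steps '[[[-0.003,0,0],0,1],[[-0.006,0,0],0,1],[[-0.008,0,0],0,1],[[-0.0095,0,0],0,1],[[-0.0095,0,0],0,1],[[-0.0095,0,0],0,1]]'

```text
time: 14.98
tool_pos: [0.568, -0.1636, 0.0339]
ee_rot: [3.142, 0.0, -3.035]
wrist_force: [-0.9, 0.0, -0.1]
width: 0.0539
finger_force: 29.9
```

carry_out --steps '[[[-0.001,0,0],0,1],[[-0.002,0,0],0,1],[[-0.002,0,0],0,1],[[-0.002,0,0],0,1]]'

```text
time: 15.48
tool_pos: [0.5691, -0.1635, 0.0339]
ee_rot: [3.141, -0.002, -3.035]
wrist_force: [-5.5, -0.0, 2.4]
width: 0.0539
finger_force: 29.9
```

The back stop is felt (−5.5 N at origin ≈ 15). I'll relieve the push, let go, rise and check.

carry_out --steps '[[[0.0015,0,0],0,1],[[0.0015,0,0],0,-1],[[0.0015,0,0],0,-1],[[0.0015,0,0],0,-1],[[0.0015,0,0],0,-1],[[0.0015,0,-0.03],0,-1],[[0.0015,0,-0.08],0,-1],[[0.0015,0,-0.14],0,-1],[[0.0015,0,-0.2],0,-1],[[0.0015,0,-0.2],0,-1]]'

```text
time: 16.73
tool_pos: [0.5712, -0.1646, 0.2417]
ee_rot: [-3.135, 0.013, -3.035]
wrist_force: [-0.9, 0.3, -0.6]
width: 0.094
finger_force: 0.0
```

carry_out --steps '[[[-0.04,0,0],0,-1],[[-0.07,0,0],0,-1],[[-0.07,0,0],0,-1],[[-0.07,0,0],0,-1]]'

```text
time: 17.23
tool_pos: [0.6372, -0.1561, 0.2328]
ee_rot: [3.141, -0.002, -3.035]
wrist_force: [-0.0, 0.3, 0.6]
width: 0.0939
finger_force: 0.0
```

```bash
python3 - <<'E'
from h import *
print(robot.get_obs()['tool_pos'],robot.get_obs()['finger_force'])
O=np.array([.590,-.1630]); a=np.radians(6.1); R=np.array([[np.cos(a),np.sin(a)],[-np.sin(a),np.cos(a)]])
s=snap('wrist','wrist9.png'); im=s['image'].astype(int); og=(im[...,0]>150)&(im[...,1]>60)&(im[...,1]<175)&(im[...,2]<90)
for s,om in ((s,og),(np.load('pics/wrist4.npz'),None)):
    P=cloud(s); d=(P[...,:2]-O)@R.T*1000; x,y,z=d[...,0],d[...,1],P[...,2]*1000; ok=s['z_map']>0
    for nm,m in dict(heel=ok&(x<8)&(x>-70)&(abs(y)<40)&(z>55)&(z<75), roof=ok&(x>5)&(x<115)&(abs(y)<55)&(z>84)&(z<96),paddle=ok&(x>36)&(x<64)&(y<-52)&(y>-75)&(z>8)&(z<32)).items():
        if m.sum()>10:
            m=biggest(m); q=np.c_[x[m],y[m]].astype(np.float32); print(nm,m.sum(),cv2.minAreaRect(np.ascontiguousarray(q)),np.median(z[m]))
E
```

```text
[ 0.63721099 -0.1561331   0.23282067] 0.0
heel 3152 ((-18.550748825073242, 1.1812171936035156), (54.835201263427734, 53.81476974487305), 88.77156066894531) 65.47115940916376
roof 5614 ((60.932594299316406, -0.29247283935546875), (71.6516342163086, 76.83235931396484), 1.8004146814346313) 90.5479304013123
paddle 363 ((50.232086181640625, -62.525169372558594), (27.89055061340332, 16.933401107788086), 1.452749490737915) 21.679036400388476
roof 5062 ((62.41345977783203, 0.06656646728515625), (76.0256576538086, 72.27313232421875), 89.88128662109375) 90.54888190933957
paddle 302 ((50.002079010009766, -63.046958923339844), (15.515192985534668, 28.069705963134766), 89.30880737304688) 21.711952855980766
```

View pics/wrist9.png

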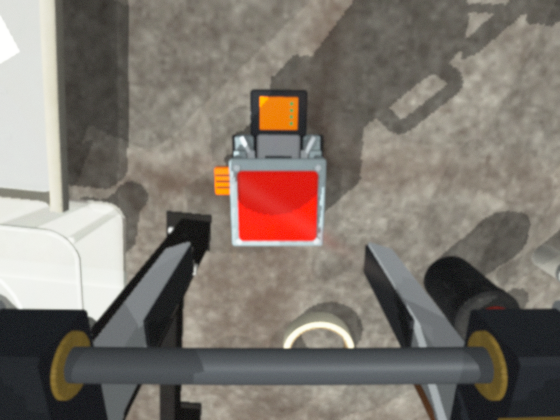

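The heel sits at (278,113) in front of the mouth. Its rear is at dock x ≈ −45, which puts the origin at about 14.6. The paddle at (222,180) is at its initial height, so the catch is up. Handing in.

```bash
python3 -c "
from bench import robot
print(robot.close_job())"
```

```text
the job is handed in; nothing more can be done
None
```

I laid the pack flat and let go of it, then took it by the heel and slid it into the dock until it met the back stop. My last measurements put it at dock x ≈ 14.6 mm with the catch up. I handed the job in after about 17 s, but the interface returned no verdict.

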